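# Set out the steel stock on its marking-out rests

### The arm

A 7-joint arm with a two-finger parallel gripper is mounted at the origin on a cart in front of the work surface, level with it; the furniture and walls round the work are solid. World frame = base frame: x ahead of the robot, y to its left, z up, the work surface at z = 0. Lengths are in m, angles in rad, forces in N, time in s.
With the tool pointing down it reaches from about 0.35 to 0.9 m from the base axis. Payload 19.9 kg.
Tool frame: the origin (TCP) lies between the finger pads; the fingertips stand 19 mm ahead of it and the grasp point (between the pads) is the TCP; z points along the fingers, y is the line along which they close (so a half turn about z gives the same grasp; the last joint's range is limited). The gripper opens to 94 mm and grips with 3 to 60 N. Pads are 16 mm wide; open, the fingers measure 119 mm over their backs; the gripper's body (75 mm by 177 mm) begins 78 mm behind the grasp point.
Start: joints at [-1.331, 0.417, -0.01, 1.614, 0.005, 1.111, -0.053], TCP at [0.173, 0.601, 0.224] pointing down, gripper open.
Joint ranges: [-2.81, 2.81], [-0.39, 2.02], [-1.27, 1.25], [0.06, 2.57], [-1.19, 4.33], [0.19, 2], [-2.82, 2.82]. Speed limits (rad/s): [1.89, 1.89, 2.39, 2.39, 3.01, 3.01, 3.01].

### API

Orientations are given as a 3x3 rotation matrix whose columns are the frame's x, y, z axes.
In Python, from rig import robot gives the robot as it stands. Calls block until the motion is done:
- robot.move_ptp(position, orientation): joint-space move of the TCP to a pose.
- robot.move_linear(position, velocity=0.15, frame=None, threshold=None): straight line of the TCP; frame=None keeps the orientation; velocity is the mean speed in m/s. With threshold (N) it stops when the force on the tool has changed by that much, and returns True; else False.
- robot.goto_joints(angles): joint-space move.
- robot.gripper_to(opening): finger opening in m; the grip force is fixed at half the most; returns when the fingers have stopped.
- robot.pause(seconds).
- robot.ik(position, orientation): joint angles nearest the present ones, or None.
- robot.get_state(): the state.
- robot.grab_frame(name): name is "scene" or "top" or "wrist"; returns the picture (384x512x3 uint8, red, green, blue); there is no depth.
- robot.camera_info(name): a dict with "fx", "fy", "cx", "cy" (pixels), "dist" ([k1, k2, p1, p2, k3] as OpenCV has them; the pictures are not rectified), "rvec" (rotation vector, rad) and "tvec" (3), from world to camera coordinates, as OpenCV has them. Camera axes: x right, y down, z forward; pixel columns grow to the right and rows downward; lengths in m; the calibration is good to about 2 mm. A picture is of the moment at which its call begins: read the wrist's pose just before it. camera_info takes no time and is no camera call; for the wrist camera it gives the pose at the moment of the call.
A pose or a line that the arm cannot do raises robot.PlanningError and nothing moves.
- robot.sign_off(): hands the job in; it is judged then, once.
The state is a dict: "time": time; "qpos": joint angles; "joint_vel": joint speeds; "effort": joint torques, N m; "ee_pos": TCP position; "tool_rot": TCP orientation; "force": force on the tool from outside, world axes, zero at the start; "moment": the same for the moment, N m; "opening": finger opening in m; "grasp_force": force on a finger pad.
Only numpy, scipy, OpenCV 4.12 (cv2) and the standard library are available. Lean on these libraries where they do the work, as an engineer would, in place of code of your own. Each camera call takes 0.05 s, during which the arm holds its last target. There are 200 camera calls.

### The job

Set the four pieces of steel stock out for marking before they are cut: lay the thick round bar in the large V-blocks, the thin round bar in the small V-blocks and the square bar flat in the slotted blocks, each seated fully home and centred lengthwise on its pair of blocks, and stand the tube piece over the pin of the round stand, right down on the disc. Leave the gear and the wheel flange lying where they are.

Things in the scene. Friction and masses are not known exactly. Their poses are not given: they have to be found in the camera images.
- bar_thick: Thick round steel bar, 30 mm diameter, 100 mm long, about 0.5 kg, lying on its side on the worktop. Origin: its middle, on its axis; its y axis runs along the bar. It can roll.
- bar_thin: Thin round steel bar, 16 mm diameter, 130 mm long, about 0.2 kg, lying on its side on the worktop. Origin: its middle, on its axis; its y axis runs along the bar. It can roll.
- bar_square: Square steel bar, 20 x 20 mm section, 120 mm long, about 0.38 kg, lying on the worktop. Origin: centre of its underside (10 mm below its axis); its y axis runs along the bar, z up.
- tube_piece: Short sawn-off steel tube standing on end, 34 mm outside diameter, 30 mm high, bore 24 mm right through, about 0.1 kg. Origin: centre of its underside; z up along the bore.
- v_rest_large: Large V-block pair: two steel blocks, each 22 mm long, 50 mm clear gap between, on a fixed dark plate 66 x 100 mm, 7 mm thick. Origin: centre of the plate's underside; y along the notches (as the bar lies), z up. Blocks 54 mm wide, tops at 34 mm; 90 degree V, 36 mm wide at the top, bottom 16 mm above the worktop. Seated, the 30 mm bar has its axis 37 mm above the worktop, with 15 mm free under it in the gap.
- v_rest_small: Small V-block pair: two steel blocks, each 22 mm long, 50 mm clear gap between, on a fixed dark plate 48 x 100 mm, 7 mm thick. Origin: centre of the plate's underside; y along the notches (as the bar lies), z up. Blocks 36 mm wide, tops at 26 mm; 90 degree V, 22 mm wide at the top, bottom 15 mm above the worktop. Seated, the 16 mm bar has its axis 26 mm above the worktop, with 11 mm free under it in the gap.
- slot_rest: Slotted block pair: two steel blocks, each 22 mm long, 50 mm clear gap between, on a fixed dark plate 66 x 100 mm, 7 mm thick. Origin: centre of the plate's underside; y along the notches (as the bar lies), z up. Blocks 54 mm wide, tops at 26 mm; flat slot 30 mm wide with chamfered lips, floor 14 mm above the worktop. The 20 mm square bar lies on that floor, with 7 mm free under it in the gap.
- spigot_stand: Round steel stand: a disc of 64 mm diameter, 10 mm thick, with an upright pin (spigot) of 13 mm diameter in its middle that narrows to a 6 mm tip 31 mm above the worktop. Fixed to the worktop. Origin: centre of its underside; z up. The tube goes over the pin and stands on the disc, its underside 10 mm above the worktop.
- gear: Small steel spur gear lying flat, 40 mm diameter, 12 mm high, with a small bore. A bystander. Origin: centre of its underside.
- wheel_flange: Stepped steel ring (wheel flange) lying flat, 63 mm diameter, 12 mm high, with a large bore. A bystander. Origin: centre of its underside.
There are look-alikes about, which are no part of the job. What is shaped like the bar_thick but yellow is not meant.

How it is judged:
By the outcome, as a careful person would: the job done as asked, in the order asked, and still so for the second after the job is handed in, with the robot touching nothing.
It also fails if it takes over 115 s, if anything falls off the work surface, if the arm or the gripper's body presses on something with over 40 N, if the wrist force passes 120 N, or if a joint passes its speed limit or range.

## Working session

There is one attempt and no reset: what is moved stays moved. The work goes in short steps, each a Python script; the robot and the scene stay as the last script left them, time stands still between calls to the robot, and variables do not carry over. Pictures are saved under pics/ and viewed, at most 14 in all, crops included, and the job is handed in when it is done.

```bash
ls; mkdir -p pics
python3 - <<'E'
from rig import robot
import cv2
for n in("top","scene"):
    im=robot.grab_frame(n); cv2.imwrite(f"pics/{n}0.png",cv2.resize(im[:,:,::-1],(800,600),interpolation=cv2.INTER_CUBIC))
    cv2.imwrite(f"{n}_raw.png",im[:,:,::-1])
    print(robot.camera_info(n))
print(robot.camera_info("wrist"));s=robot.get_state();print(s)
E
```

```text
pics
{'fx': 487.7219607810586, 'fy': 487.7219607810586, 'cx': 257.9469710336541, 'cy': 199.9970933442303, 'dist': array([-0.11335934,  0.        ,  0.        ,  0.        ,  0.        ]), 'rvec': array([ 2.15607344, -2.13398859,  0.1346927 ]), 'tvec': array([-0.0662656 ,  0.50187749,  1.45238633])}
{'fx': 424.92527273419523, 'fy': 424.92527273419523, 'cx': 257.5136440819519, 'cy': 190.25134306356387, 'dist': array([0.01010557, 0.        , 0.        , 0.        , 0.        ]), 'rvec': array([ 0.35750663,  2.92956124, -0.81168288]), 'tvec': array([ 0.48887659, -0.01614654,  1.64278636])}
{'fx': 291.0018875889434, 'fy': 291.0018875889434, 'cx': 252.8141369795821, 'cy': 197.47396649790753, 'dist': array([-0.00062649,  0.        ,  0.        ,  0.        ,  0.        ]), 'rvec': array([-2.34744591, -1.7678652 , -0.21696227]), 'tvec': array([-0.62452038, -0.02719068,  0.39035046])}
{'time': 0.1, 'qpos': array([-1.33148999,  0.41793239, -0.01029398,  1.61405975,  0.00469591,
        1.11072152, -0.05300893]), 'joint_vel': array([ 0.0017396 , -0.00328011,  0.00108157,  0.00025748, -0.00035453,
       -0.00011235,  0.00110424]), 'effort': array([ 2.26278622e-03, -8.52574468e+01,  6.41332883e-01, -4.26686954e+01,
       -4.87523584e-02,  1.64832501e-02,  1.65463035e-05]), 'ee_pos': array([0.17313558, 0.60022716, 0.22389937]), 'tool_rot': array([[-9.60829188e-01,  2.77141159e-01, -2.21097730e-04],
       [ 2.77141234e-01,  9.60828591e-01, -1.07485514e-03],
       [-8.54495807e-05, -1.09402749e-03, -9.99999398e-01]]), 'force': array([ 0.39323643, -0.31209161, -0.34588829]), 'moment': array([0.0529154 , 0.00205004, 0.00275736]), 'grasp_force': 0.0, 'opening': 0.09400459478722983}
```

View pics/top0.png

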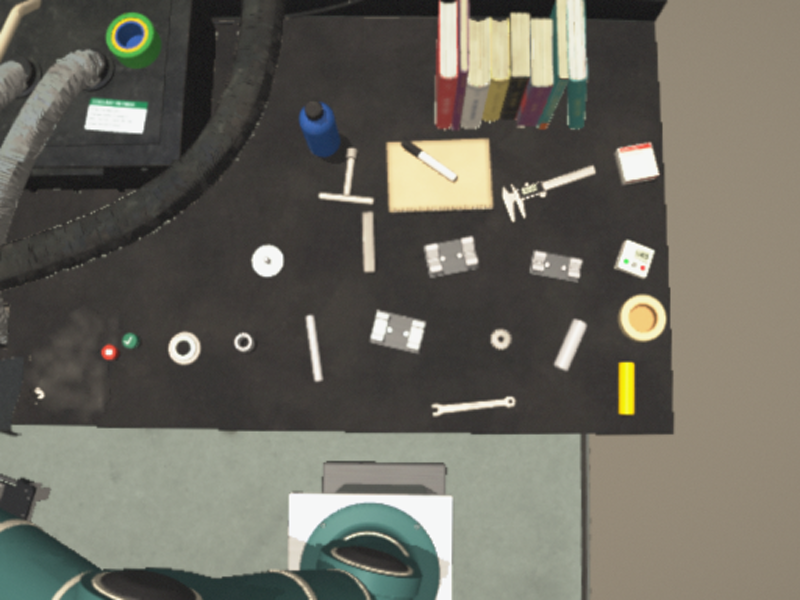

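View pics/scene0.png

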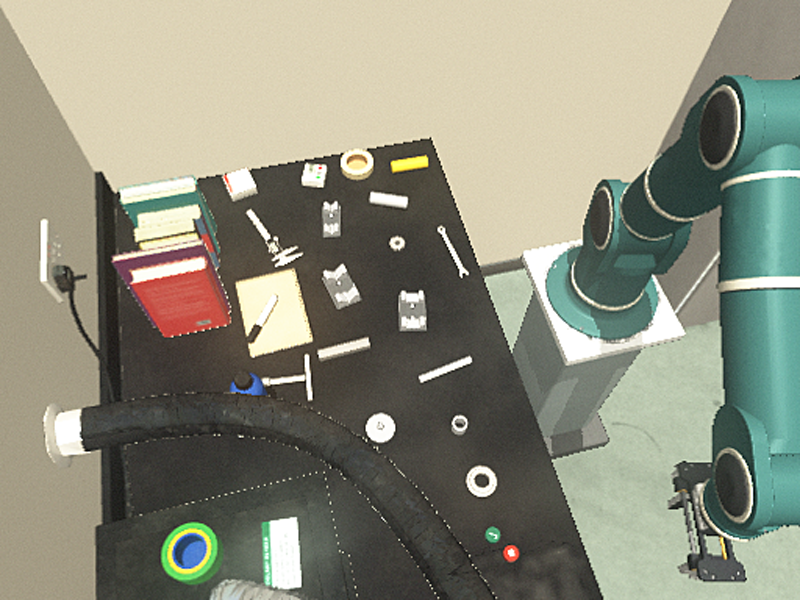

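The top view (800 px) shows the thick bar at (570,345), thin bar (314,348), square bar (368,242), tube (244,342) and stand (267,261). The two wide rests are at (452,256) and (398,331), and the small V-blocks are at (556,265). The yellow look-alike is at (626,388). Next I turn these into world positions.

```bash
cat > h.py <<'E'
from rig import robot
import numpy as np, cv2
def p2w(ci,uv,z):
    K=np.array([[ci['fx'],0,ci['cx']],[0,ci['fy'],ci['cy']],[0,0,1]])
    n=cv2.undistortPoints(np.array(uv,float).reshape(-1,1,2),K,ci['dist']).reshape(-1,2)
    R=cv2.Rodrigues(ci['rvec'])[0]; t=np.ravel(ci['tvec']); C=-R.T@t
    d=np.c_[n,np.ones(len(n))]@R
    return C+d*((np.broadcast_to(z,len(n))-C[2])/d[:,2])[:,None]
def Rdown(yaw):  # tool y (closing) along direction yaw; z down
    y=np.array([np.cos(yaw),np.sin(yaw),0]); z=np.array([0,0,-1.]); return np.c_[np.cross(y,z),y,z]
def best(pos,yaw):
    """yaw or yaw+pi, whichever needs less joint motion"""
    q0=robot.get_state()['qpos']; c=[]
    for a in(yaw,yaw+np.pi):
        q=robot.ik(pos,Rdown(a))
        if q is not None: c.append((np.abs(np.array(q)-q0).max(),a))
    return Rdown(min(c)[1])
E
python3 - <<'E'
from h import *
ci=robot.camera_info("top"); np.set_printoptions(precision=3,suppress=True)
P={'thickA':(580,322,.015),'thickB':(561,368,.015),'thinA':(309,317,.008),'thinB':(319,380,.008),'sqA':(368,212,.02),'sqB':(369,272,.02),'tube':(244,342,.03),'spig':(267,261,.01),'VL?':(452,256,.02),'VS':(556,265,.02),'slot?':(398,331,.02),'gear':(500,339,.01),'flange':(184,348,.01),'yellow':(626,388,.015)}
for k,(u,v,z) in P.items(): print(k,p2w(ci,[(u*.64,v*.64)],z)[0])
c=robot.camera_info("wrist");R=cv2.Rodrigues(c['rvec'])[0];s=robot.get_state()
print("cam in tool",s['tool_rot'].T@(-R.T@c['tvec']-s['ee_pos']),(s['tool_rot'].T@R.T))
for x,y,yaw in[(.5,-.1,0),(.5,-.1,np.pi/2),(.5,.2,0),(.5,.2,np.pi/2)]: print(x,y,yaw,robot.ik([x,y,.33],Rdown(yaw)),robot.ik([x,y,.33],Rdown(yaw+np.pi)))
E
```

```text
thickA [ 0.49  -0.411  0.015]
thickB [ 0.398 -0.372  0.015]
thinA [0.495 0.126 0.008]
thinB [0.37  0.103 0.008]
sqA [0.708 0.012 0.02 ]
sqB [0.585 0.008 0.02 ]
tube [0.442 0.25  0.03 ]
spig [0.608 0.214 0.01 ]
VL? [ 0.619 -0.157  0.02 ]
VS [ 0.603 -0.365  0.02 ]
slot? [ 0.468 -0.051  0.02 ]
gear [ 0.455 -0.253  0.01 ]
flange [0.43  0.376 0.01 ]
yellow [ 0.36  -0.501  0.015]
cam in tool [ 0.069 -0.    -0.161] [[ 0.001 -0.97  -0.242]
 [ 1.     0.001  0.001]
 [-0.001 -0.242  0.97 ]]
0.5 -0.1 0 [-0.73   0.178  0.991  1.78  -0.156  1.267  0.301] [-0.8    0.201  1.085  1.781 -0.186  1.271 -2.81 ]
0.5 -0.1 1.5707963267948966 [-0.687  0.168  0.937  1.779 -0.142  1.265  1.857] [-0.808  0.204  1.097  1.781 -0.19   1.271 -1.234]
0.5 0.2 0 [-0.876  0.19   0.51   1.706 -0.096  1.271 -0.345] [-0.521  0.177  0.096  1.695 -0.018  1.271  2.72 ]
0.5 0.2 1.5707963267948966 [-0.681  0.179  0.281  1.7   -0.052  1.27   1.182] [-1.002  0.204  0.662  1.709 -0.13   1.273 -1.882]
```

```bash
cat >> h.py <<'E'
def snap(name,up=None):
    ci=robot.camera_info("wrist"); im=robot.grab_frame("wrist")[:,:,::-1]
    np.save(name+".npy",ci,allow_pickle=True); cv2.imwrite(name+"_raw.png",im)
    cv2.imwrite(f"pics/{name}.png",cv2.resize(im,(800,600),interpolation=cv2.INTER_CUBIC))
E
python3 - <<'E'
from h import *
np.set_printoptions(precision=3,suppress=True)
robot.goto_joints([-0.2,0.2,0,1.72,0,1.22,0.0])
s=robot.get_state();print(s['time'],s['ee_pos'],s['tool_rot'])
yaw=-np.pi/2
print([robot.ik([.5,y,.25],Rdown(a)) for y in(.13,-.25) for a in(yaw,yaw+np.pi)])
def go(p):
    q=robot.ik(p,Rdown(yaw)); 
    robot.move_ptp(p,Rdown(yaw))
yaw=min((-np.pi/2,np.pi/2),key=lambda a:abs(robot.ik([.5,.13,.25],Rdown(a))[6]))
go([.5,.13,.25]); snap("w1")
go([.5,-.25,.25]); snap("w2")
s=robot.get_state();print(s['time'],s['qpos'],yaw)
E
```

```text
2.3917 [0.537 0.078 0.305] [[-0.2    0.98   0.001]
 [ 0.98   0.2    0.   ]
 [ 0.     0.001 -1.   ]]
[array([-0.439,  0.197,  0.143,  1.856, -0.032,  1.091, -1.855]), array([-0.149,  0.204, -0.189,  1.846,  0.043,  1.095,  1.217]), array([ 0.079,  0.289,  0.402,  1.763, -0.125,  1.114, -1.05 ]), array([ 0.329,  0.275,  0.097,  1.755, -0.029,  1.113,  2.005])]
5.0667 [ 0.355  0.275  0.061  1.754 -0.019  1.113  1.996] 1.5707963267948966
```

View pics/w1.png

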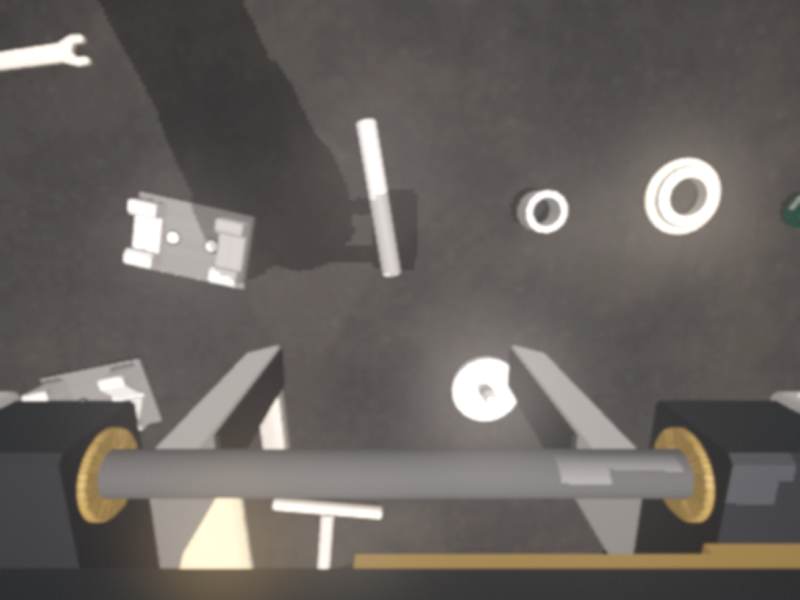

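View pics/w2.png

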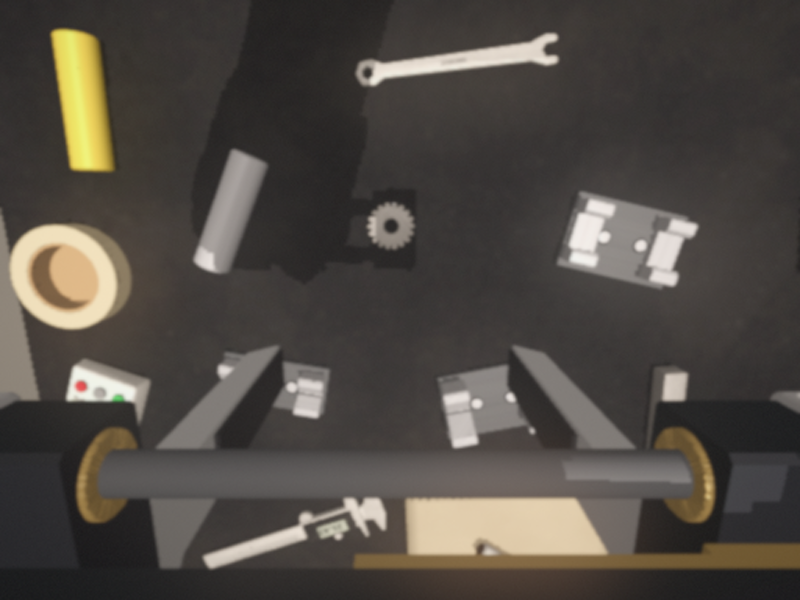

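w2 shows the thick bar's axis running from (250,155) to (213,267) and the yellow bar at (85,100). The near wide rest at (627,240) has a flat floor and lips, so it is the slotted one. The large V-blocks at about (490,400) and the small ones at about (275,385) are partly hidden by the fingers. I'll move further out to see the rests.

Run:
```python
from h import *
np.set_printoptions(precision=3,suppress=True)
a=np.pi/2
robot.move_ptp([.72,.1,.25],Rdown(a)); snap("w4")
robot.move_ptp([.72,-.25,.25],Rdown(a)); snap("w3")
print(robot.get_state()['time'],robot.get_state()['qpos'])
```

```text
8.0083 [ 0.317  0.66  -0.046  1.17   0.028  1.312  1.847]
```

View pics/w3.png

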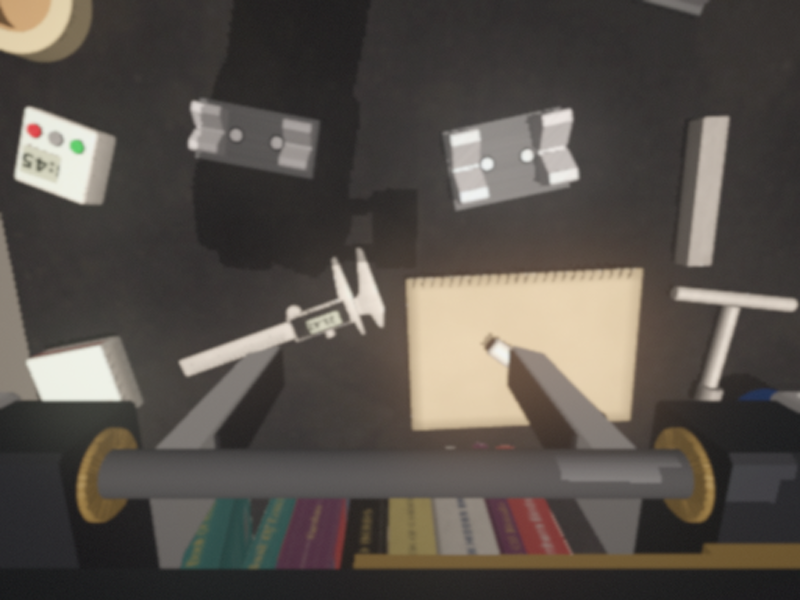

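View pics/w4.png

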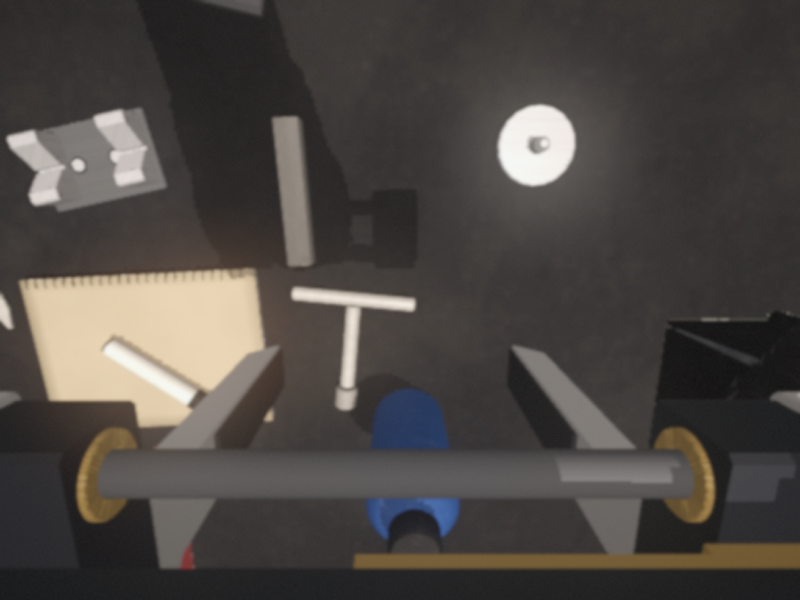

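w3 shows the large V-blocks at (510,158), the small ones at (255,138) and the square bar at (702,190). w4 shows the square bar at (292,190) and the stand's disc at (536,145). I'll enlarge the parts in one montage to measure them.

Run:
```python
import cv2,numpy as np
cells=[("w3",282,66),("w3",120,60),("w2",355,118),("w4",140,72),("w2",105,88),("w1",205,70)]
rows=[]
T=[]
for n,u,v in cells:
    c=cv2.imread(n+"_raw.png")[v:v+100,u:u+88]
    c=cv2.resize(cv2.convertScaleAbs(c,alpha=1.2,beta=10),(264,300),interpolation=cv2.INTER_CUBIC); T.append(c)
m=np.vstack([np.hstack(T[:3]),np.hstack(T[3:])]); cv2.imwrite("pics/m1.png",m)
```

```text
(no output)
```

View pics/m1.png

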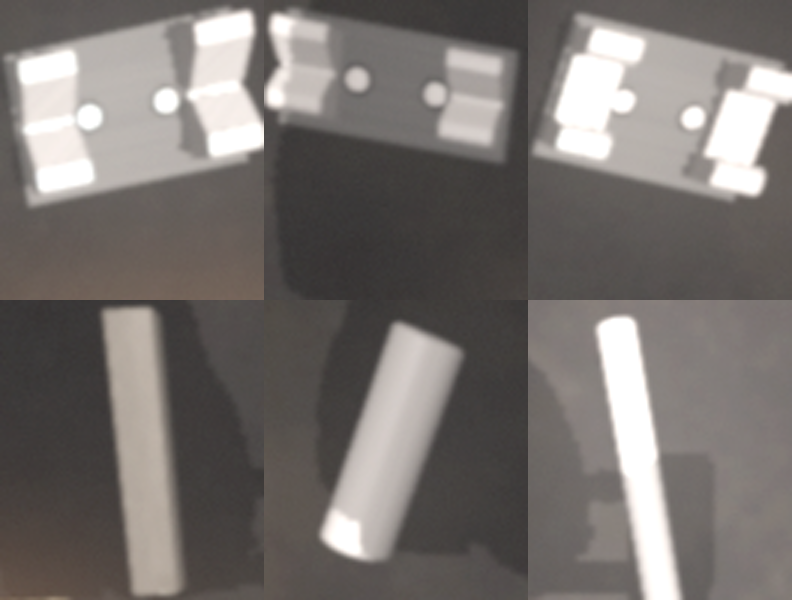

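```bash
cat > meas.py <<'E'
from h import *
np.set_printoptions(precision=4,suppress=True)
def W(n,pts,z,off=None,s=3.):
    ci=np.load(n+".npy",allow_pickle=True).item(); p=np.array(pts,float)
    # pixel centres: resize by s maps raw r -> s*(r+.5)-.5
    p=(p+.5)/s-.5+(np.array(off) if off else 0)
    return p2w(ci,p,z)[:,:2]
def rep(n,A,B):
    d=A-B; print(n,"c",(A+B)/2,"len %.1f mm yaw %.1f"%(1e3*np.hypot(*d),np.degrees(np.arctan2(d[1],d[0]))%180))
if __name__=="__main__":
    a=W("w3",[(18,60),(75,50),(94,183),(40,192)],.034,(282,66)); b=W("w3",[(193,22),(248,10),(267,146),(212,157)],.034,(282,66)); rep("VL 72",b.mean(0),a.mean(0)); print(np.linalg.norm(a-np.roll(a,1,0),axis=1))
    b2=W("w3",[(89,117),(166,101)],.009,(282,66)); rep("VL bolts",*b2)
    p=W("w3",[(5,58),(230,8),(250,158),(30,207)],.007,(282,66)); print("plate",p.mean(0),np.linalg.norm(p-np.roll(p,1,0),axis=1))
    b2=W("w3",[(93,79),(170,94)],.009,(120,60)); rep("VS bolts",*b2)
    p=W("w3",[(8,10),(254,50),(239,162),(19,122)],.007,(120,60)); print("plate",p.mean(0),np.linalg.norm(p-np.roll(p,1,0),axis=1))
    a=W("w3",[(183,48),(238,58),(230,145),(176,132)],.026,(120,60)); print("blk",a.mean(0),np.linalg.norm(a-np.roll(a,1,0),axis=1))
    a=W("w2",[(62,27),(117,38),(82,158),(27,145)],.026,(355,118)); b=W("w2",[(224,65),(275,73),(237,193),(180,183)],.026,(355,118)); rep("slot 72",b.mean(0),a.mean(0)); print(np.linalg.norm(a-np.roll(a,1,0),axis=1))
    b2=W("w2",[(95,100),(165,118)],.009,(355,118)); rep("slot bolts",*b2)
    q=W("w4",[(103,8),(155,8),(183,292),(133,296)],.02,(140,72)); rep("sq",(q[0]+q[1])/2,(q[2]+q[3])/2)
    q=W("w2",[(129,21),(199,52),(124,260),(56,237)],.015,(105,88)); rep("thick",(q[0]+q[1])/2,(q[2]+q[3])/2)
    q=W("w1",[(357,121),(376,119),(400,272),(383,276)],.008,s=1.5625); rep("thin",(q[0]+q[1])/2,(q[2]+q[3])/2)
    print("tube",W("w1",[(546,211)],.03,s=1.5625),"spig",W("w4",[(536,145)],.01,s=1.5625),W("w4",[(541,144)],.031,s=1.5625))
E
python3 meas.py
```

```text
VL 72 c [ 0.6221 -0.1538] len 71.9 mm yaw 102.0
[0.0534 0.0233 0.0535 0.0229]
VL bolts c [ 0.6223 -0.1542] len 34.1 mm yaw 101.5
plate [ 0.6223 -0.1534] [0.0648 0.0984 0.0639 0.1001]
VS bolts c [ 0.6063 -0.3647] len 33.5 mm yaw 79.6
plate [ 0.6062 -0.3657] [0.0456 0.1058 0.0474 0.0976]
blk [ 0.6119 -0.3287] [0.0334 0.0228 0.0348 0.0231]
slot 72 c [ 0.4695 -0.0485] len 72.8 mm yaw 77.5
[0.0519 0.0246 0.0529 0.0257]
slot bolts c [ 0.4702 -0.0492] len 34.1 mm yaw 76.2
sq c [0.6499 0.0128] len 120.6 mm yaw 2.8
thick c [ 0.4468 -0.3905] len 100.9 mm yaw 156.2
thin c [0.4353 0.1162] len 130.7 mm yaw 9.0
tube [[0.4439 0.2536]] spig [[0.6106 0.2154]] [[0.612  0.2131]]
```

All sizes agree to within about 1 mm: block spacing 72 mm, and bars 100.9, 130.7 and 120.6 mm. I'll do the thick bar first.

```bash
cat >> h.py <<'E'
rad=np.radians
def pick(xy,closing,zt,open_,zt_up=.13):
    R=best([*xy,zt_up],closing)
    robot.move_ptp([*xy,zt_up],R); robot.gripper_to(open_)
    hit=robot.move_linear([*xy,zt],.12,threshold=15)
    robot.gripper_to(0.0); robot.pause(.1)
    s=robot.get_state(); print("pick",hit,s['ee_pos'],"open",s['opening'],"gf",s['grasp_force'],"t",s['time'])
def carry(xy,closing,zt_up=.13):
    p=robot.get_state()['ee_pos']; robot.move_linear([*p[:2],zt_up],.15)
    print("held",robot.get_state()['opening'])
    robot.move_ptp([*xy,zt_up],best([*xy,zt_up],closing))
def lower(xy,znom,z0):
    robot.move_linear([*xy,z0],.12)
    hit=robot.move_linear([*xy,znom-.001],.02,threshold=8)
    s=robot.get_state(); print("lower",hit,s['ee_pos'],s['force'],"t",s['time'])
def release(op,up=.13):
    robot.gripper_to(op); p=robot.get_state()['ee_pos']; robot.move_linear([*p[:2],up],.15)
E
python3 - <<'E'
from h import *
np.set_printoptions(precision=4,suppress=True)
pick([.4468,-.3905],rad(66.2),.0205,.07)
V=[.6222,-.1538]
carry(V,rad(11.8)); lower(V,.0425,.06)
snap("h1")
E
```

```text
pick True [ 0.4463 -0.3902  0.0193] open 0.02959190333586109 gf 31.347689959220588 t 11.5833
held 0.029412153622535936
lower True [ 0.6217 -0.1539  0.0421] [-1.4674 -1.541   2.0583] t 15.3083
```

View pics/h1.png

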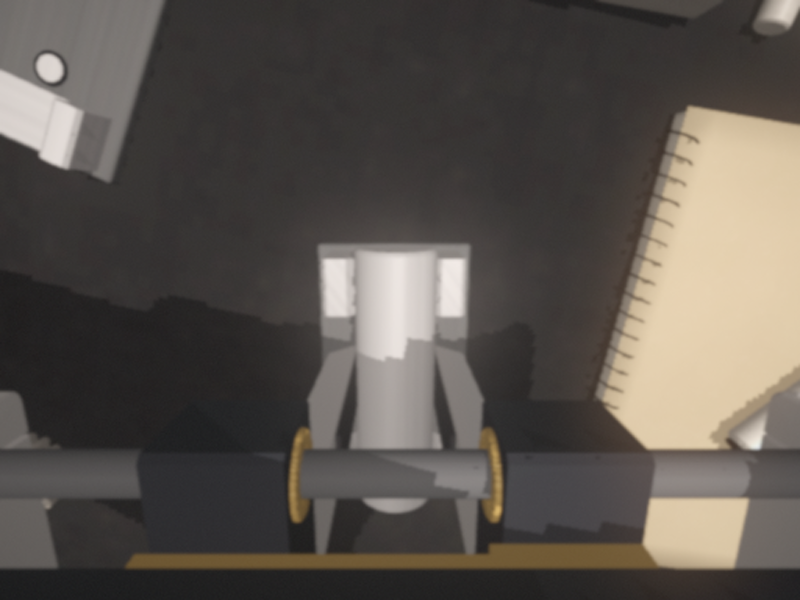

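The bar lies in the V's with the fingers in the gap. Its near end is at row 250 and the plate's edge is at row 244. I'll check the lengthwise centring numerically.

Run:
```python
from meas import *
o=np.array([.6222,-.1538]); d=np.array([np.cos(rad(101.8)),np.sin(rad(101.8))])
for n,p,z in[("bar",(357,252),.037),("bar",(436,252),.037),("plate",(320,244),.007),("plate",(470,244),.007),("blk",(323,259),.034),("blk",(467,259),.034),("blkin",(326,317),.034),("blkin",(464,316),.034)]:
    w=W("h1",[p],z,s=1.5625)[0]-o; print(n,w@d,w@np.array([d[1],-d[0]]))
```

```text
bar 0.04903433591786245 -0.013530017578223853
bar 0.049060610231241863 0.015383315002651946
plate 0.04889031752323672 -0.031915155885891756
plate 0.0489484150181544 0.032601830511332745
blk 0.04605001012244302 -0.026550812615265932
blk 0.04609928512051689 0.02730106937478005
blkin 0.02360389900349053 -0.026231500237174854
blkin 0.02405471682446152 0.026998245385680256
```

The bar and plate ends agree within 0.2 mm, so I'll release and do the thin bar.

```bash
python3 - <<'E'
from h import *
np.set_printoptions(precision=4,suppress=True)
release(.06)
snap("h1b")
pick([.4353,.1162],rad(99.0),.0218,.06)
V=[.6060,-.3650]
carry(V,rad(-10.4)); lower(V,.040,.055)
snap("h2")
E
python3 - <<'E'
import cv2,numpy as np
a=cv2.imread("h1b_raw.png");b=cv2.imread("h2_raw.png")
cv2.imwrite("pics/m2.png",cv2.resize(np.hstack([a[90:350,130:390],b[90:350,130:390]]),(800,400),interpolation=cv2.INTER_CUBIC))
E
```

```text
pick False [0.4353 0.1162 0.0218] open 0.015067563499192079 gf 29.998626708984375 t 20.1833
held 0.015226047999926846
lower True [ 0.6057 -0.3649  0.0409] [-2.3899  1.3922  6.3784] t 24.35
```

View pics/m2.png

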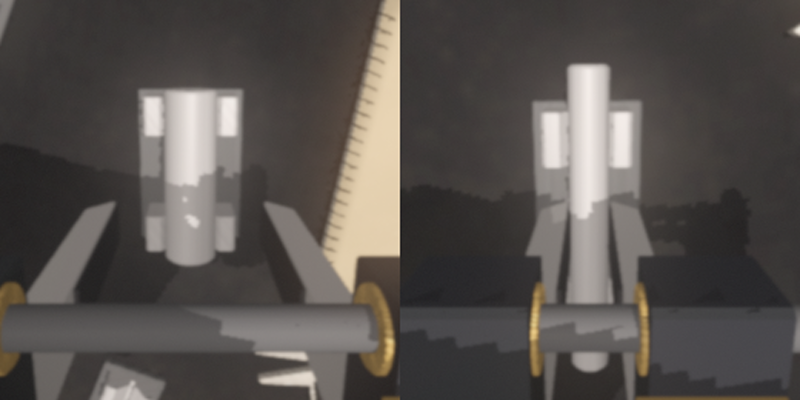

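Left: the thick bar is seated in its V's. Right: the thin bar's end is at row 66, the plate's edge at row 101 and the block at rows 113–167.

Run:
```python
from meas import *
for y0 in (79.6,):
  o=np.array([.6060,-.3650]); d=np.array([np.cos(rad(y0)),np.sin(rad(y0))])
  for n,p,z in[("bar65",(568,66),.026),("bar",(609,66),.026),("plate50",(533,101),.007),("plate",(641,101),.007),("blk47",(543,113),.026),("blk",(631,112),.026),("blkin25",(543,167),.026),("blkin",(631,167),.026)]:
    w=W("h2",[(p[0]-400,p[1])],z,off=(130,90),s=800/520)[0]-o; print(n,w@d,w@np.array([d[1],-d[0]]))
```

```text
bar65 0.06508246510980446 -0.007274765168362214
bar 0.06509719916143918 0.008497289927894273
plate50 0.04978347871389037 -0.023510366419832642
plate 0.0498287610201572 0.02337015789534756
blk47 0.046972888664352175 -0.017324187486843078
blk 0.04740137927485867 0.017372790107843494
blkin25 0.025015506691828924 -0.017848112679695556
blkin 0.025052352895831156 0.017894290293651215
```

```bash
python3 - <<'E'
from h import *
np.set_printoptions(precision=4,suppress=True)
release(.05)
snap("h2b")
pick([.6499,.0128],rad(92.8),.0218,.06)
V=[.4698,-.0488]
carry(V,rad(-13.0)); lower(V,.0358,.055)
snap("h3")
E
python3 - <<'E'
import cv2,numpy as np
a=cv2.imread("h2b_raw.png");b=cv2.imread("h3_raw.png")
cv2.imwrite("pics/m3.png",cv2.resize(np.hstack([a[90:350,130:390],b[90:350,130:390]]),(800,400),interpolation=cv2.INTER_CUBIC))
E
```

```text
pick False [0.6499 0.0127 0.0219] open 0.019169684371557503 gf 30.000283420085907 t 29.5833
held 0.01914630634721499
lower True [ 0.4697 -0.0488  0.0357] [-1.9424 -0.7226 10.1277] t 33.3583
```

View pics/m3.png

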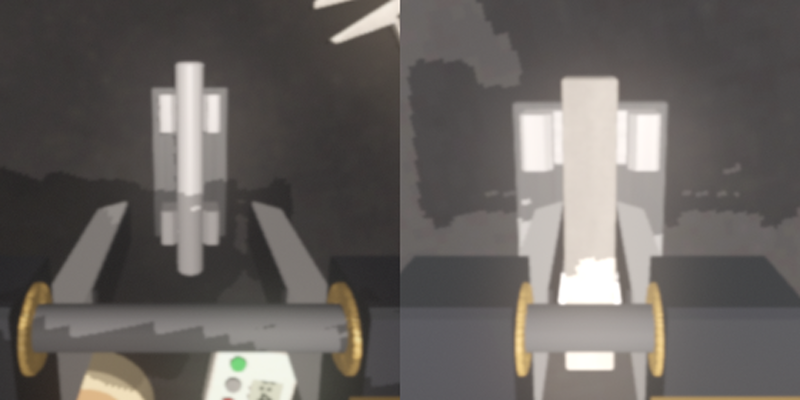

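Left: the thin bar is seated. Right: the square bar is in the slot at floor height, with its end at row 78, the plate's edge at 103 and the block at 113–170.

Run:
```python
from meas import *
o=np.array([.4698,-.0488]); d=np.array([np.cos(rad(77)),np.sin(rad(77))])
for n,p,z in[("bar60",(562,78),.034),("bar",(618,77),.034),("bar low",(590,77),.014),("plate50",(514,103),.007),("plate",(667,103),.007),("blk47",(522,113),.026),("blk",(660,113),.026),("blkin25",(522,170),.026),("blkin",(660,170),.026)]:
    w=W("h3",[(p[0]-400,p[1])],z,off=(130,90),s=800/520)[0]-o; print(n,w@d,w@np.array([d[1],-d[0]]))
```

```text
bar60 -0.06179014045302755 0.010814554359064294
bar -0.06216188972252211 -0.00924293263961408
bar low -0.061164740090501185 0.0007441799979596064
plate50 -0.04998188183781285 0.032874706307272676
plate -0.05004526176741967 -0.03187000666193714
blk47 -0.04819093621371812 0.026789095443838767
blk -0.04824244786007423 -0.026059640951715295
blkin25 -0.025636446343200725 0.027586761780295475
blkin -0.02568817551484798 -0.02694606291961645
```

The square bar sits about 0.9 mm off lengthwise. I'll nudge it, release, then do the tube.

```bash
python3 - <<'E'
from h import *
np.set_printoptions(precision=4,suppress=True)
robot.move_linear([.4698,-.0488,.039],.03)
V=[.4700,-.0480]; robot.move_linear([*V,.039],.03); lower(V,.0358,.039)
release(.05); snap("h3b")
pick([.4439,.2536],rad(90),.028,.06)
V=[.6113,.2148]
carry(V,rad(90)); robot.move_linear([*V,.075],.12)
snap("h4")
E
python3 - <<'E'
import cv2,numpy as np
a=cv2.imread("h3b_raw.png");b=cv2.imread("h4_raw.png")
cv2.imwrite("pics/m4.png",cv2.resize(np.hstack([a[90:350,130:390],b[90:350,130:390]]),(800,400),interpolation=cv2.INTER_CUBIC))
E
```

```text
lower True [ 0.4703 -0.048   0.0354] [-0.4246  0.0654  1.677 ] t 34.4333
pick False [0.444  0.2537 0.0282] open 0.03347791095325055 gf 30.00127237290144 t 39.725
held 0.03348141549143574
```

View pics/m4.png

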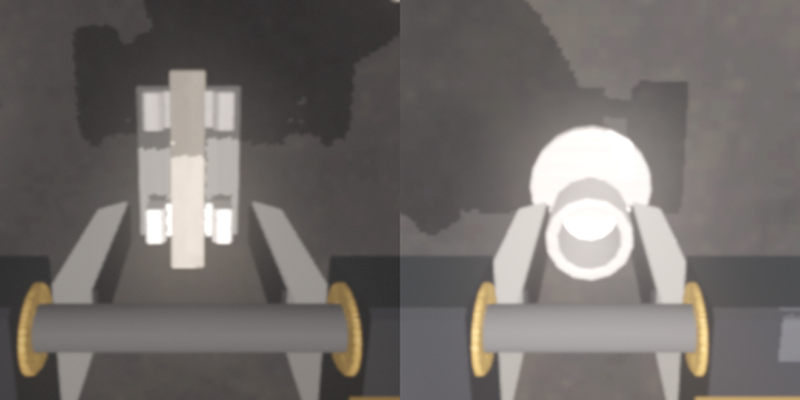

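Left: the square bar is seated with an even overhang. Right: the tube (column 590) is in line with the disc (column 590), so I'll lower it.

Run:
```python
from h import *
np.set_printoptions(precision=4,suppress=True)
V=[.6113,.2148]
lower(V,.0381,.050)
release(.06,.2)
robot.move_ptp([.5,.1,.3],best([.5,.1,.3],rad(90))); 
robot.move_ptp([.75,.12,.27],Rdown(np.pi/2)) if 0 else None
robot.goto_joints([-1.331,0.417,-0.01,1.614,0.005,1.111,-0.053]); robot.pause(.3)
print(robot.get_state()['time'])
for n in("top","scene"): cv2.imwrite(f"{n}_end.png",robot.grab_frame(n)[:,:,::-1])
b=cv2.imread("scene_end.png")[90:330,180:340]; t=cv2.imread("top_end.png")[120:270,90:410]
cv2.imwrite("pics/end.png",np.hstack([cv2.resize(b,(400,600),interpolation=cv2.INTER_CUBIC),np.vstack([cv2.resize(t[:,:160],(400,375)),cv2.resize(t[:96,160:],(400,225))])]))
```

```text
lower True [0.6112 0.2148 0.0383] [-1.4043 -0.8288  8.2356] t 42.875
47.95
```

View pics/end.png

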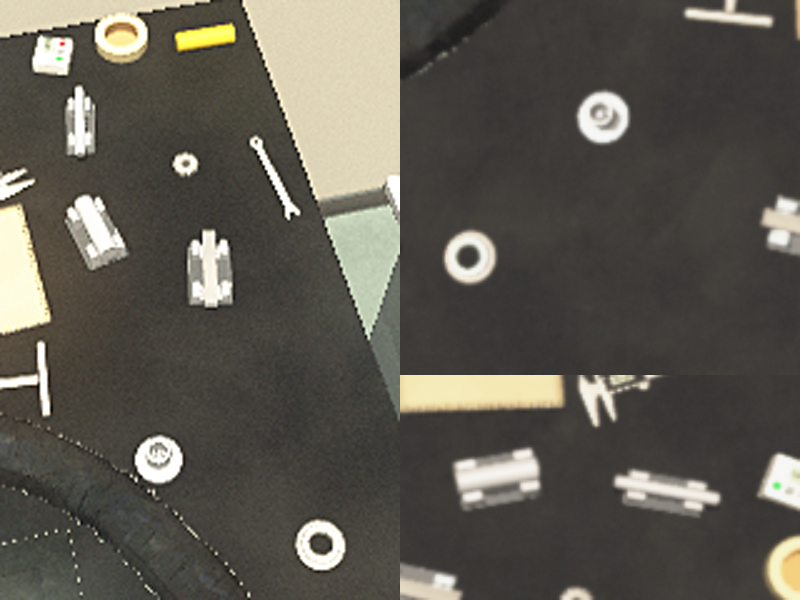

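The final pictures show all three bars in their rests at (95,230), (80,125) and (210,270), and the tube over the pin at (158,458). The gear and flange have not moved.

```bash
python3 -c "
from rig import robot
print(robot.sign_off())"
```

```text
the job is handed in; nothing more can be done
None
```

The job is handed in: the last pictures show all three bars in their rests and the tube over the pin, with the gear and flange untouched; it took about 48 s of the 115 s allowed.

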